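# Lock the stand's sliding leg at its length line

### The job

The tablet stand lies on its face on the shelf: hook its sprung sliding leg behind the foot bar and pull it out until the full-width line across the leg lies right under the tip of the fixed pointer. Holding the leg there, squeeze its cam lever fully shut against the side of the leg, and finish still holding the leg, line under the tip, with leg and shut lever pinched in the gripper. Leave the kitchenware around it where it is.

Things in the scene. Friction and masses are not known exactly. Their poses are not given: they have to be found in the camera images.
- stand: Fixed tablet stand lying face down: dark wooden board 260 x 180 x 12 mm (x = -10 to 250 mm) with a steel channel along its middle and a steel collar, 53 mm high, at the channel's end. Origin on the table under the collar's outer face, on the leg's centre line; x runs along the leg into the channel, away from the foot bar; z up.
- leg: Aluminium bar 16 mm wide (y), 24 to 46 mm above the table, sliding in the channel along the stand's x (out = -x). Origin on the table on its centre line, at the stand's origin when fully in, moving with it; axes as the stand's. Starts fully in; travel 110 mm. A spring draws it in with 4 to 5 N whenever not held, also with the lever shut. Carries the lever on its +y side.
- leg_foot (a point): Middle of the inner face (towards the stand) of the crosswise foot bar at the leg's outer end, at x = -106, y = 0, z = 35 mm of the leg's frame. The bar is 12 mm thick, 22 to 48 mm above the table, y = -60 to 60 mm, then rubber caps to 72 mm, 2 mm prouder.
- leg_line (a point): Middle of the full-width dark line (5 mm wide, 16 mm long) across the leg's top, at x = 105, y = 0, z = 46 mm of the leg's frame; the thin half-width ticks do not count. It comes under the pointer when the leg is 40 to 75 mm out. Axes as the stand's.
- pointer_tip (a point): Lower end of the fixed steel pointer's needle, 4 mm above the leg's top, 30 to 65 mm from the collar's outer face along the stand's x; its arch stands on the board and reaches 77 mm high. Axes as the stand's. Does not move.
- leg_grip (a point): Where to squeeze, along y, from above: x = -95, y = 3, z = 35 mm of the leg's frame, 11 mm inside the foot bar's inner face, midway between the leg's -y face (y = -8 mm) and the shut lever's outer face (y = 14 mm): 22 mm wide when shut, up to 46 mm with the lever open. Bare table below. Axes as the stand's.
- lever (a joint): Cam lever angle in rad about a vertical hinge on the leg at x = -22, y = 11.5 mm of the leg's frame: 0 = fully shut, lying along the +y side of the leg; starts 0.20 to 0.28 open, stop at 0.30. Opens by its free end swinging away from the leg (+y). It stays where it is left and takes about 3 N near the tip to move.
- lever_tip (a point): Free end of the flat steel cam lever (80 mm from hinge to tip, 5 mm thick, 26 to 44 mm above the table), pointing towards the foot bar; shut it lies at x = -102, y = 11.5 mm of the leg's frame, open up to 22 mm farther out in y.
- canister: Bystander: glass canister with hinged lid, 110 mm wide, 168 mm high; origin under its centre.
- ladle: Bystander: steel soup ladle lying along its x, 325 mm long (x = -175 to 154 mm), bowl 88 mm wide and 30 mm high at x = 110 mm; origin on the table.
- plate: Bystander: yellow melamine plate, 210 mm wide, 20 mm high; origin under its centre.
- chopsticks: Bystander: wooden chopstick pair, 227 mm long along x, on a ceramic rest 55 mm wide, 24 mm high; origin on the table under the middle.
- funnel: Bystander: red plastic funnel standing mouth down, 100 mm wide, 110 mm high; origin under its centre.
- spice_jar: Bystander: small jar, 44 mm wide, 100 mm high; origin under its centre.
- mug: Bystander: white mug, 76 mm wide, 90 mm high; origin under its centre.

How it is judged (in metres and radians):
On the way, in this order (a step that is already met when the one before it is completed fails the run):
1. the leg is held by the fingers with its line within 4 mm of the pointer tip along the leg, the lever still open (over 0.12 rad) (x of leg_line in the frame of pointer_tip between -0.004 and 0.004 m and contact force between the fingers and leg above 2 N and value of joint lever above 0.12 rad), for 0.2 s.
2. with the leg still held at the line, the lever is shut (under 0.05 rad) (x of leg_line in the frame of pointer_tip between -0.004 and 0.004 m and contact force between the fingers and leg above 2 N and value of joint lever below 0.05 rad), for 0.2 s.
At the end, for the whole second after the job is handed in: The leg's line is within 4 mm of the pointer tip along the leg, the lever is shut (under 0.05 rad), the leg is still, and the gripper is still squeezing leg and lever between its fingers (over 8 N in all on the leg with its lever, tool within 15 mm of the middle between their outer faces) (x of leg_line in the frame of pointer_tip between -0.004 and 0.004 m and contact force between the fingers and leg above 8 N and value of joint lever below 0.05 rad and y of the grasp point in the frame of leg between -0.012 and 0.018 m and linear speed of leg below 0.01 m/s); the arm keeps its last pose, push and grip.
It fails at once if the lever is swung shut (under 0.10 rad) while the line is more than 8 mm from the pointer tip (value of joint lever below 0.1 rad and not (x of leg_line in the frame of pointer_tip between -0.008 and 0.008 m)).
It fails at once if a bystander is shifted by more than 20 mm or the funnel, jar, canister or mug knocked over (distance of any of canister, ladle, plate, chopsticks, funnel, spice_jar, mug from where it was at the start of the episode above 0.02 m or angle between any of canister, funnel, spice_jar, mug's own z axis and vertical above 0.4 rad).
It also fails if it takes over 32 s, if anything falls off the work surface, if the arm or the gripper's body presses on something with over 40 N, if the wrist force passes 120 N, or if a joint passes its speed limit or range.

### The arm

A 6-joint arm with a two-finger parallel gripper is mounted at the origin on the work surface. World frame = base frame: x ahead of the robot, y to its left, z up, the work surface at z = 0. Lengths are in m, angles in degrees, forces in N, time in s.
With the tool pointing down it reaches from about 0.35 to 0.875 m from the base axis. Payload 4.2 kg.
Tool frame: the origin (TCP) lies between the finger pads; the fingertips stand 11 mm ahead of it and the grasp point (between the pads) lies 8 mm behind it; z points along the fingers, y is the direction in which the jaws open and shut (so a half turn about z gives the same grasp; the last joint's range is limited). The gripper opens to 87 mm and grips with 3 to 60 N. Pads are 19 mm wide; open, the fingers measure 117 mm over their backs; the gripper's body (75 mm by 190 mm) begins 51 mm behind the grasp point.
Start: joints at [84.546, 22.042, 0.453, 0, -68.411, -14.817], TCP at [0.217, 0.586, 0.234] pointing down, gripper open.
Joint ranges: [-179.83, 179.83], [-69.29, 118.12], [-61.27, 80.66], [-181.25, 117.63], [-171.15, -9.14], [-177.46, 177.46]. Speed limits (degrees/s): [159.86, 159.86, 180, 180, 180, 180].

### API

Orientations are given as a 3x3 rotation matrix whose columns are the frame's x, y, z axes.
In Python, from station import sense, capture, get_calibration, finish_job, search_frame, cut_out gives the robot as it stands.
- The arm moves only by the tool arm_command, never from a script. Its argument "rows" is a list of rows, each an object with "fingers": the opening in per cent of the stroke, from 0 (shut) to 100 (fully open); "travel": the shift along the tool's x, y, z in cm, a list of three; "roll": the turn about the tool's z in degrees. A call has 1 to 10 rows; each row is the pose to reach, as a shift and turn from the pose commanded when the call began, along the tool's axes at that moment; what a row does not reach only later rows make up. A row lasts 1/10 s, in which the tool goes at most 50 mm and 8.59 degrees, less where a joint would pass 70% of its speed; a pose out of reach is approached as far as the arm can. A call with a gripper value outside its range is refused whole. The fingers move at their own pace and stop on an object; the grip force is fixed at half the most. Time passes only in rows, so rows that repeat a pose let the fingers close. It gives the time, the measured TCP pose, the force and the opening at its end, in the units of the state.
- sense(): the state, without advancing time (a new reading comes with each control period).
- capture(name): name is "scene" or "top"; returns (picture, depth): 480x640x3 uint8, red, green, blue; 480x640 float32, m along the optical axis (not along the pixel's ray), 0 where there is no reading.
- get_calibration(name): a dict with "fov_y" (degrees; the focal length in pixels is half the picture's height over the tangent of half this angle, whatever the lens; pixels are square), "cx", "cy" (the principal point, pixels), "origin" and "attitude" of the camera in the world. Camera axes: x right, y down, z forward; pixel columns grow to the right and rows downward; lengths in m; the calibration is good to about 2 mm. A picture is of the moment at which its call begins. get_calibration takes no time and is no camera call.
- finish_job(): hands the job in, once; it reports no verdict.
Trained networks look in the newest picture that a camera, given by its name, has taken for a name from the list of things; names that differ only in an ending like _2 or _b are one class to them, and where a whole thing is asked for, a point or a joint stands for the part that bears it (a point fixed in the world has none). Each returns a list of dicts, best first, with "p" (0 to 1); they miss things now and then, are a little off and sometimes report something else, mostly with a low value. They report only what shows in the picture. A call takes as long as a camera call.
- search_frame(camera, label): "position" ([x, y, z] in m, in world coordinates, good to about 4 mm: the middle of the surface that is visible of it).
- cut_out(camera, label): "mask" (480x640 bool, what is visible of it).
The state is a dict: "time_s": time; "joints": joint angles; "joint_velocities": joint speeds; "effort": joint torques, N m; "tcp_pos": TCP position; "ee_rot": TCP orientation; "wrist_force": force on the tool from outside, world axes, zero at the start; "moment": the same for the moment, N m; "gripper_width": opening from 0.0 (shut) to 1.0 (fully open).
Only numpy, scipy, OpenCV 4.12 (cv2) and the standard library are available. Lean on these libraries where they do the work, as an engineer would, in place of code of your own. Each camera call takes 0.05 s, during which the arm holds its last target. There are 200 camera calls.

## Working session

There is one attempt and no reset: what is moved stays moved. The work goes in short steps, Python scripts to look and compute and a tool call to move; the robot and the scene stay as the last step left them, time stands still between calls to the robot, and variables do not carry over. Pictures are saved under pics/ and viewed, about 8 in all and at most 12, crops included, and the job is handed in when it is done.

Besides the shell and the picture viewer there is one more tool, called after ">>>" as a command line: name --argument value ..., lists and objects as JSON in quotes. arm_command: Moves the arm, as the interface text tells. Its arguments: {"type":"object","properties":{"rows":{"type":"array","items":{"type":"object","properties":{"fingers":{"type":"number"},"travel":{"type":"array","items":{"type":"number"}},"roll":{"type":"number"}}}}},"required":["rows"]}

```bash
mkdir -p pics; cat > h.py <<'E'
import numpy as np, cv2
from station import *
def save(n,name,crop=None,s=1):
    p,d=capture(n); q=p[:,:,::-1]
    if crop: q=q[crop[1]:crop[3],crop[0]:crop[2]]
    cv2.imwrite('pics/'+name,cv2.resize(q,None,fx=s,fy=s,interpolation=cv2.INTER_CUBIC)); return p,d
def world(n,u,v,z):
    c=get_calibration(n); f=240/np.tan(np.radians(c['fov_y']/2))
    r=np.array([(u-c['cx'])/f,(v-c['cy'])/f,1.]); return np.array(c['origin'])+np.array(c['attitude'])@(r*z)
def onz(n,u,v,h):
    a=world(n,u,v,0);b=world(n,u,v,1); return a+(b-a)*(h-a[2])/(b[2]-a[2])
def pix(n,P):
    c=get_calibration(n); f=240/np.tan(np.radians(c['fov_y']/2))
    q=np.array(c['attitude']).T@(np.array(P)-c['origin']); return np.array([c['cx']+f*q[0]/q[2],c['cy']+f*q[1]/q[2]])
E
python3 - <<'E'
from h import *
np.set_printoptions(precision=4,suppress=True)
save('top','t0.png'); save('scene','s0.png')
for c in('top','scene'):
    print(get_calibration(c))
    for l in('leg','leg_foot','leg_line','pointer_tip','leg_grip','lever_tip','stand'):
        print(c,l,[(np.round(r['position'],4),round(r['p'],2)) for r in search_frame(c,l)[:2]])
print(sense())
E
```

```text
{'fov_y': 55.72921936479455, 'cx': 334.62970262107046, 'cy': 234.68689289744202, 'origin': array([ 0.4002, -0.0468,  1.0953]), 'attitude': array([[ 0.0204, -0.9903,  0.1371],
       [-0.9997, -0.018 ,  0.0182],
       [-0.0155, -0.1374, -0.9904]])}
top leg [(array([0.5785, 0.0615, 0.0403]), 0.74)]
top leg_foot [(array([0.5673, 0.2345, 0.0297]), 0.65), (array([0.5783, 0.0628, 0.0436]), 0.58)]
top leg_line [(array([0.5762, 0.0636, 0.043 ]), 0.71)]
top pointer_tip [(array([0.6332, 0.0183, 0.0193]), 0.51)]
top leg_grip [(array([0.5777, 0.0622, 0.0451]), 0.87), (array([ 0.4482, -0.0726,  0.012 ]), 0.67)]
top lever_tip [(array([0.5757, 0.0611, 0.0459]), 0.42)]
top stand [(array([0.7201, 0.043 , 0.0076]), 0.56)]
{'fov_y': 54.844217739483305, 'cx': 323.18272809864305, 'cy': 237.33594833266338, 'origin': array([ 1.1178, -0.5659,  0.729 ]), 'attitude': array([[ 0.6773,  0.4829, -0.555 ],
       [ 0.7356, -0.437 ,  0.5176],
       [ 0.0074, -0.7588, -0.6512]])}
scene leg [(array([0.5838, 0.0509, 0.0461]), 0.74)]
scene leg_foot [(array([0.5837, 0.05  , 0.0449]), 0.87)]
scene leg_line [(array([0.
[... 198 characters left out ...]
er_tip [(array([0.5525, 0.0967, 0.0424]), 0.66)]
scene stand [(array([0.7384, 0.0266, 0.0144]), 0.81), (array([ 0.4532, -0.4714,  0.0616]), 0.4)]
{'time_s': 0.8, 'joints': array([ 84.5464,  22.0377,   0.4523,   0.0007, -68.4115, -14.8164]), 'joint_velocities': array([-0.0148, -0.0111,  0.027 ,  0.0062, -0.0466, -0.0499]), 'effort': array([  0.0003, -39.0411,  18.7613,   4.2241,   0.0155,  -0.    ]), 'tcp_pos': array([0.2165, 0.5863, 0.2336]), 'ee_rot': array([[ 0.9381, -0.3464,  0.    ],
       [-0.3464, -0.9381,  0.0001],
       [-0.    , -0.0001, -1.    ]]), 'wrist_force': array([ 1.5287, -0.361 ,  0.4384]), 'moment': array([ 0.0236, -0.034 ,  0.0171]), 'gripper_width': 0.9970841567738374}
```

View pics/t0.png

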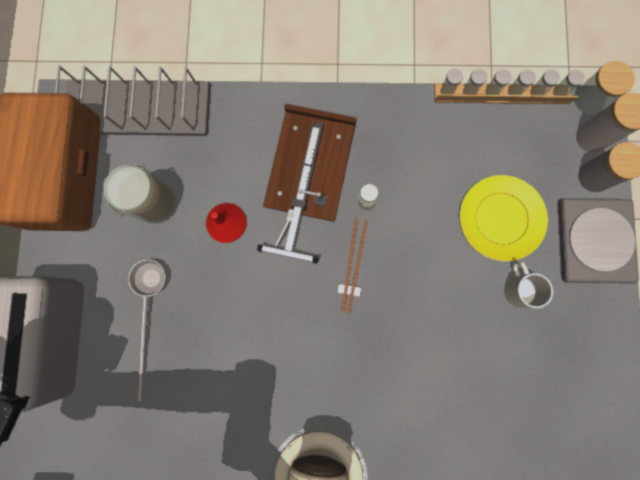

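View pics/s0.png

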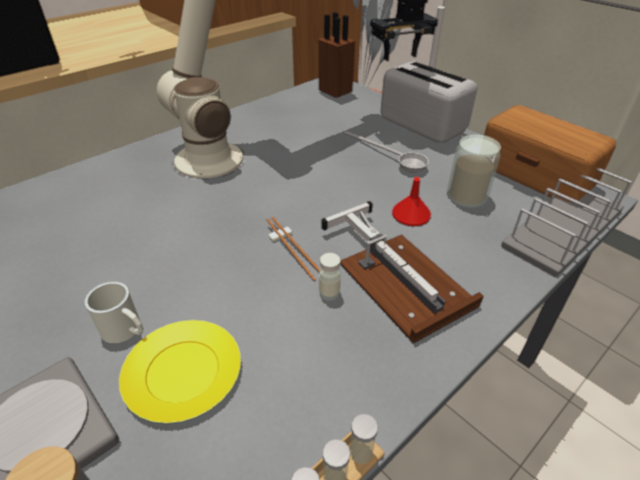

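The top view shows the stand with its board around (310,165), the foot bar from (262,248) to (316,259), and the lever open to the left near (281,243). The funnel is at (226,223), the jar at (369,195) and the chopsticks at (352,265). The scene view agrees. I'll zoom in for an accurate pose.

```bash
python3 - <<'E'
from h import *
save('top','t1.png',(245,95,365,275),3.33)
save('scene','s1.png',(310,180,490,345),4)
E
```

```text
(no output)
```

View pics/t1.png

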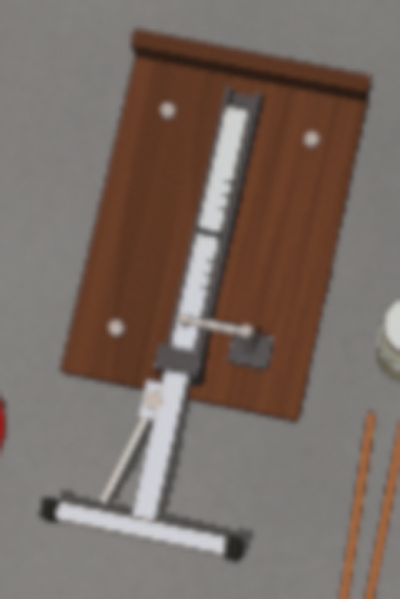

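View pics/s1.png

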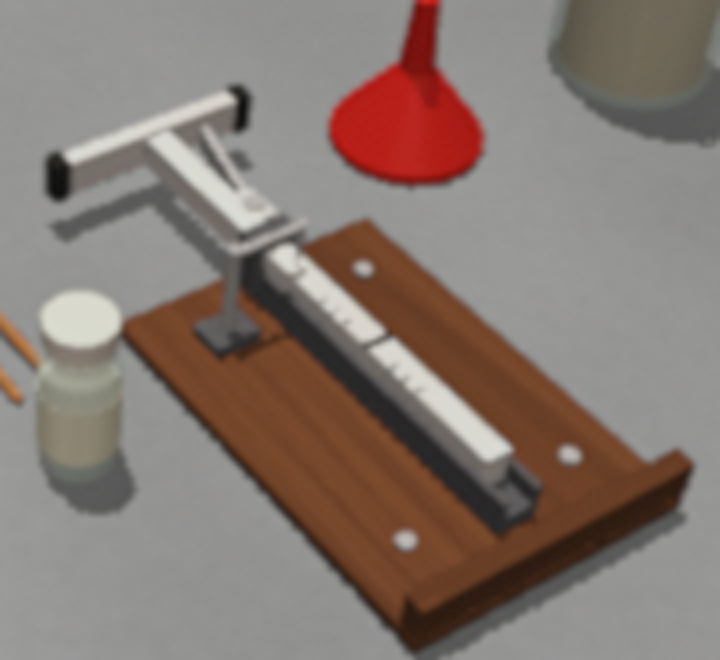

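The top crop shows the full-width line at about (307.5,165) and the pointer's arch end at about (300,191). I'll fit the stand pose from the marked features in both cameras.

```bash
cat >> h.py <<'E'
from scipy.optimize import least_squares
def W(p,P):
    x,y,a=p; P=np.array(P,float)/1000
    return np.array([x+np.cos(a)*P[0]-np.sin(a)*P[1], y+np.sin(a)*P[0]+np.cos(a)*P[1],P[2]])
E
python3 - <<'E'
from h import *
np.set_printoptions(precision=4,suppress=True)
T=lambda u,v:np.array([245+u/3.333-.35,95+v/3.333-.35]); S=lambda u,v:np.array([310+u/4-.4,180+v/4-.4])
obs={'top':[((105,0,46),T(208,233)),((-112,60,48),T(57,512)),((-112,-60,48),T(222,545)),((-10,90,12),T(62,372)),((-10,-90,12),T(298,420))],
'scene':[((105,0,46),S(376,343)),((-112,60,48),S(235,97)),((-112,-60,48),S(65,163)),((-10,90,12),S(368,220)),((-10,-90,12),S(122,328))]}
def res(p,cs): return np.concatenate([pix(c,W(p,P))-q for c in cs for P,q in obs[c]])
for cs in(['top'],['scene'],['top','scene']):
    r=least_squares(res,[.56,.06,-.2],args=(cs,)); print(cs,r.x,np.degrees(r.x[2]),r.fun.round(1))
p=r.x; np.save('p.npy',p)
for c,crop,s in(('scene',(350,210,430,280),9),('top',(270,150,340,230),7)):
    im,_=capture(c); q=cv2.resize(im[crop[1]:crop[3],crop[0]:crop[2],::-1],None,fx=s,fy=s,interpolation=cv2.INTER_CUBIC)
    for X in (30,40,50,60):
        u=(pix(c,W(p,(X,0,50)))-crop[:2]+.5)*s; cv2.circle(q,tuple(int(v) for v in u),3,(0,0,255),-1)
    cv2.imwrite('pics/z_%s.png'%c,q)
a=cv2.imread('pics/z_scene.png');b=cv2.imread('pics/z_top.png');b=cv2.resize(b,None,fx=.8,fy=.8)
h=max(a.shape[0],b.shape[0]);o=np.zeros((h,a.shape[1]+b.shape[1],3),np.uint8);o[:a.shape[0],:a.shape[1]]=a;o[:b.shape[0],a.shape[1]:]=b
o=cv2.resize(o,(800,int(h*800/o.shape[1])));cv2.imwrite('pics/z.png',o);print(o.shape)
for l in('funnel','spice_jar','chopsticks','canister'):
    print(l,[(np.round(r['position'],3),round(r['p'],2)) for r in search_frame('top',l)[:1]])
print('foot,grip,lever',W(p,(-106,0,35)),W(p,(-95,3,35)),W(p,(-95,30,35)), W(p,(105,0,46)))
E
```

```text
['top'] [ 0.6101  0.0612 -0.1902] -10.897460426094998 [ 0.2  0.   0.  -0.5  0.8  0.2 -1.2 -0.2  0.2  0.5]
['scene'] [ 0.6175  0.0614 -0.1923] -11.017032815126628 [ 1.1  0.8 -0.7  0.4  0.6 -0.4  0.1 -0.4 -1.2 -0.6]
['top', 'scene'] [ 0.6134  0.0621 -0.1905] -10.912335890584941 [-0.2 -1.3 -0.3 -2.   0.5 -1.2 -1.5 -1.5 -0.2 -0.9 -0.2 -0.3 -1.8 -0.4
 -0.4 -1.3 -1.1 -1.4 -2.2 -1.7]
(453, 800, 3)
funnel [(array([0.569, 0.228, 0.025]), 0.68)]
spice_jar [(array([ 0.626, -0.099,  0.102]), 0.75)]
chopsticks [(array([ 0.446, -0.071,  0.016]), 0.95)]
canister [(array([0.617, 0.392, 0.158]), 0.86)]
foot,grip,lever [0.5093 0.0821 0.035 ] [0.5207 0.083  0.035 ] [0.5258 0.1095 0.035 ] [0.7165 0.0422 0.046 ]
```

View pics/z.png

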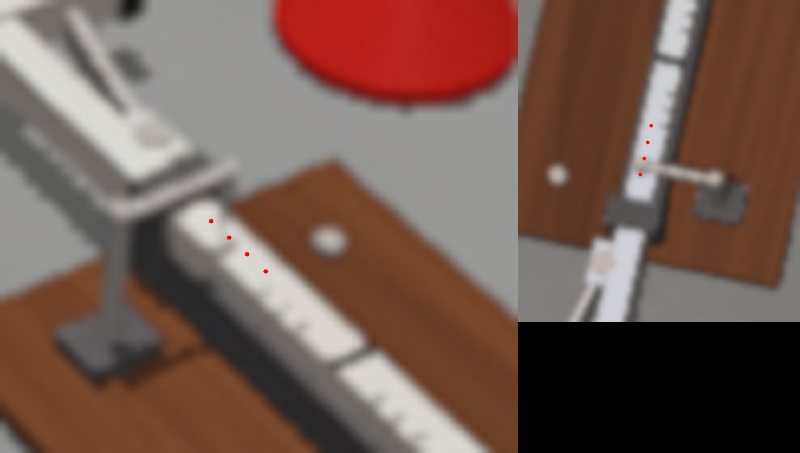

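The two cameras' fits differ by about 7 mm in x, while within each camera they agree. The arch end is at top (300.3,190.9) and scene (386.3,235.7). I'll get the pointer from each camera's own pose and use depth to check for camera bias.

```bash
python3 - <<'E'
from h import *
np.set_printoptions(precision=4,suppress=True)
P={'top':[.6101,.0612,-.1902],'scene':[.6175,.0614,-.1923]}
A={'top':(300.3,190.9),'scene':(386.3,235.7)}
def inv(p,w): 
    d=np.array(w[:2])-p[:2];c,s=np.cos(p[2]),np.sin(p[2]); return 1000*np.array([c*d[0]+s*d[1],-s*d[0]+c*d[1]])
for c in P:
    print(c,'arch end X,Y at z=.074', inv(P[c],onz(c,*A[c],.074)))
    im,d=capture(c)
    # table heights
    for w in((.5,.0,0),(.45,.15,0),(.4,-.2,0),(.53,.17,0)):
        u,v=pix(c,w).round().astype(int); print('  table z',world(c,u,v,np.median(d[v-2:v+3,u-2:u+3]))[2].round(4),end='')
    for X in(-50,-70,90,105,120,150):
        u,v=pix(c,W(P[c],(X,0,46))).round().astype(int); print('\n  leg',X,world(c,u,v,d[v,u]),end='')
    print()
E
python3 - <<'E'
from h import *
save('scene','s2.png',(365,215,415,262),14)
E
```

```text
top arch end X,Y at z=.074 [32.8586 -1.8839]
  table z 0.0003  table z 0.0012  table z 0.001  table z 0.0007
  leg -50 [ 0.4002 -0.0468  1.0953]
  leg -70 [0.5402 0.0741 0.0482]
  leg 90 [0.6962 0.0434 0.0502]
  leg 105 [0.7119 0.0417 0.047 ]
  leg 120 [0.7275 0.0376 0.0445]
  leg 150 [0.7576 0.0337 0.0437]
scene arch end X,Y at z=.074 [30.2192  5.227 ]
  table z 0.0012  table z -0.0004  table z -0.0011  table z -0.0001
  leg -50 [0.5668 0.0716 0.0462]
  leg -70 [0.5479 0.0744 0.0454]
  leg 90 [0.7058 0.0435 0.0464]
  leg 105 [0.7206 0.0424 0.0459]
  leg 120 [0.7342 0.0389 0.0463]
  leg 150 [0.765  0.0335 0.0465]
```

View pics/s2.png

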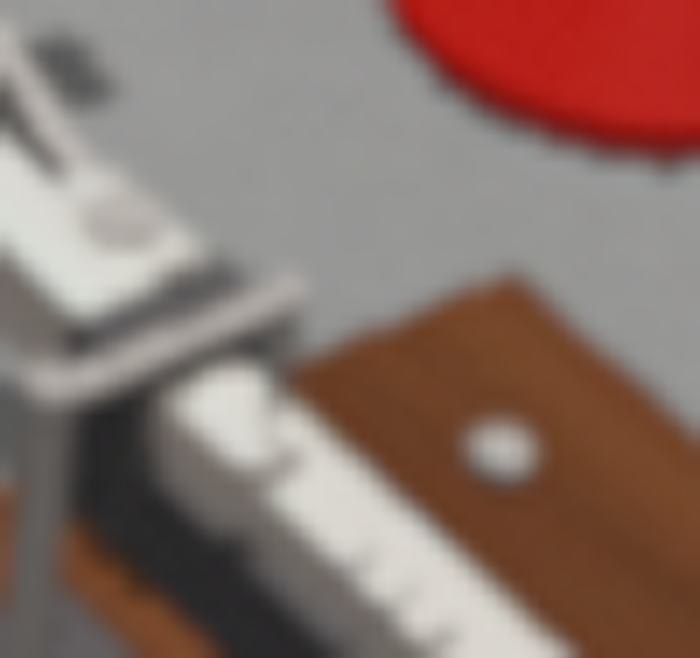

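The scene crop shows the needle hanging from the arch end (about 290,290) down to a tip at about (278,460), which is full-frame (384.5,247.4).

```bash
python3 - <<'E'
from h import *
np.set_printoptions(precision=4,suppress=True)
P={'top':[.6101,.0612,-.1902],'scene':[.6175,.0614,-.1923]}
def inv(p,w): 
    d=np.array(w[:2])-p[:2];c,s=np.cos(p[2]),np.sin(p[2]); return 1000*np.array([c*d[0]+s*d[1],-s*d[0]+c*d[1]])
print(inv(P['scene'],onz('scene',384.5,247.4,.05)))
print('line scene',inv(P['scene'],onz('scene',*(310+376/4-.4,180+343/4-.4),.046)),'top',inv(P['top'],onz('top',*(245+208/3.333-.35,95+233/3.333-.35),.046)))
p=np.array([.6138,.0613,-.191])
for X in(-86,):
    t=W(p,(X,3,27)); s=sense(); R=np.array(s['ee_rot']); d=R.T@(t-s['tcp_pos'])*100; print('travel cm',d, s['time_s'], s['tcp_pos'])
E
```

```text
[38.5792 -3.2692]
line scene [101.7944  -0.3061] top [104.9641   0.3591]
travel cm [46.9211 36.5829 20.6551] 1.35 [0.2165 0.5863 0.2336]
```

>>> arm_command --rows '[{"fingers":100,"travel":[46.9,36.6,10],"roll":-9.3},{"fingers":100,"travel":[46.9,36.6,10],"roll":-9.3},{"fingers":100,"travel":[46.9,36.6,10],"roll":-9.3},{"fingers":100,"travel":[46.9,36.6,10],"roll":-9.3},{"fingers":100,"travel":[46.9,36.6,10],"roll":-9.3},{"fingers":100,"travel":[46.9,36.6,10],"roll":-9.3},{"fingers":100,"travel":[46.9,36.6,10],"roll":-9.3},{"fingers":100,"travel":[46.9,36.6,10],"roll":-9.3},{"fingers":100,"travel":[46.9,36.6,10],"roll":-9.3},{"fingers":100,"travel":[46.9,36.6,10],"roll":-9.3}]'

```text
time_s: 2.35
tcp_pos: [0.477, 0.1654, 0.1508]
ee_rot: [[0.982, -0.19, 0.001], [-0.19, -0.982, 0.001], [0.001, -0.001, -1.0]]
wrist_force: [0.9, 0.5, 0.4]
gripper_width: 1.001
```

>>> arm_command --rows '[{"fingers":100,"travel":[0,0,0],"roll":0},{"fingers":100,"travel":[0,0,0],"roll":0}]'

```text
time_s: 2.55
tcp_pos: [0.4765, 0.1659, 0.1505]
ee_rot: [[0.981, -0.193, -0.0], [-0.193, -0.981, -0.0], [-0.0, 0.0, -1.0]]
wrist_force: [-0.2, 0.0, -0.0]
gripper_width: 0.999
```

>>> arm_command --rows '[{"fingers":100,"travel":[3.5,3.7,1.5],"roll":0},{"fingers":100,"travel":[6.9,7.35,3],"roll":0},{"fingers":100,"travel":[6.9,7.35,7],"roll":0},{"fingers":100,"travel":[6.9,7.35,7],"roll":0}]'

```text
time_s: 2.95
tcp_pos: [0.5267, 0.0807, 0.0764]
ee_rot: [[0.981, -0.192, -0.009], [-0.192, -0.981, -0.003], [-0.009, 0.005, -1.0]]
wrist_force: [-1.4, -0.5, 0.6]
gripper_width: 1.001
```

```bash
python3 - <<'E'
from h import *
a,_=capture('top');b,_=capture('scene')
a=cv2.resize(a[190:285,230:350,::-1],(500,396),interpolation=cv2.INTER_CUBIC);b=cv2.resize(b[160:280,300:430,::-1],(429,396),interpolation=cv2.INTER_CUBIC)
o=np.hstack([a,b]);cv2.imwrite('pics/a.png',cv2.resize(o,(800,341)))
s=sense();print(s['tcp_pos'],s['ee_rot'],s['time_s'])
E
```

```text
[0.52971982 0.08285491 0.08088453] [[ 9.82170463e-01 -1.87991836e-01 -5.01563984e-04]
 [-1.87992196e-01 -9.82170191e-01 -8.05927157e-04]
 [-3.41113468e-04  8.85847964e-04 -9.99999549e-01]] 3.05
```

View pics/a.png

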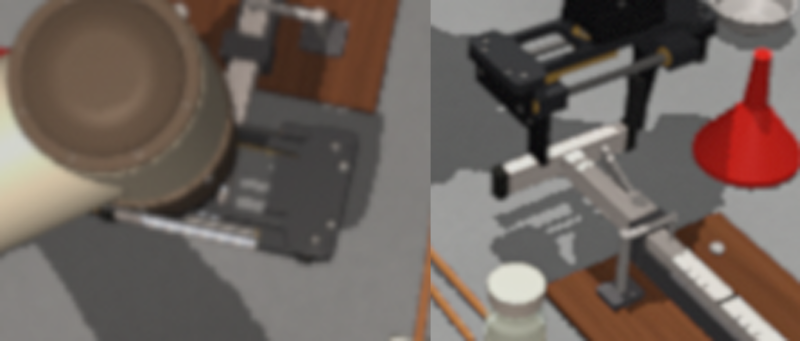

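The scene half shows both fingers straddling the leg. The near finger's end is at about raw (338.5,215) and the far one's at (371,213). I'll compare those with the projection of the tool.

```bash
python3 - <<'E'
from h import *
np.set_printoptions(precision=4,suppress=True)
s=sense();R=np.array(s['ee_rot']);t=np.array(s['tcp_pos'])
for y in(.0435,.0585,-.0435,-.0585):
  for x in (-.0095,.0095): print(x,y,pix('scene',t+R@np.array([x,y,.011])).round(1))
for P in((-106,-40,48),(-106,40,48),(-106,60,48),(-106,-60,48)):
  print(P,[pix('scene',W(p,P)).round(1) for p in([.6101,.0612,-.1902],[.6175,.0614,-.1923])])
im,d=capture('scene');cv2.imwrite('pics/raw.png',im[:,:,::-1])
q=cv2.resize(im[175:240,315:395,::-1],None,fx=9,fy=9,interpolation=cv2.INTER_CUBIC);cv2.imwrite('pics/b.png',q)
E
```

```text
-0.0095 0.0435 [336.9 212.5]
0.0095 0.0435 [341.4 216.8]
-0.0095 0.0585 [331.5 214.6]
0.0095 0.0585 [336.  218.9]
-0.0095 -0.0435 [367.1 201.1]
0.0095 -0.0435 [371.8 205.2]
-0.0095 -0.0585 [372.2 199.2]
0.0095 -0.0585 [376.9 203.2]
(-106, -40, 48) [array([332.7, 217.2]), array([334.9, 218.6])]
(-106, 40, 48) [array([360.1, 206.8]), array([362.5, 208.1])]
(-106, 60, 48) [array([366.8, 204.2]), array([369.1, 205.5])]
(-106, -60, 48) [array([325.5, 219.9]), array([327.8, 221.3])]
```

View pics/b.png

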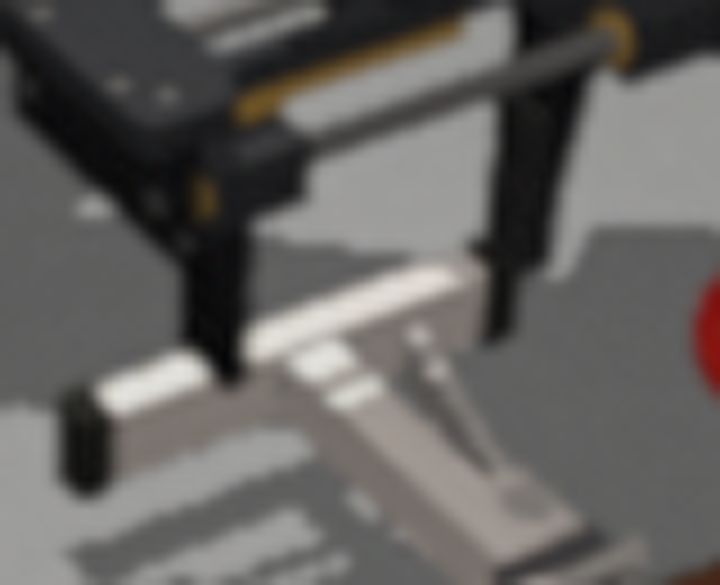

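The bottom corner of the near finger projects within about 1 px of where it appears, so the scene camera's pose can be trusted. Finger clearance to the bar is about 6 mm, so I'll descend.

>>> arm_command --rows '[{"fingers":100,"travel":[0,0,2.0],"roll":0},{"fingers":100,"travel":[0,0,4.0],"roll":0},{"fingers":100,"travel":[0,0,5.35],"roll":0},{"fingers":100,"travel":[0,0,5.35],"roll":0}]'

```text
time_s: 3.5
tcp_pos: [0.5296, 0.0832, 0.0277]
ee_rot: [[0.982, -0.188, 0.0], [-0.188, -0.982, 0.0], [0.0, -0.0, -1.0]]
wrist_force: [-0.6, -0.3, -0.4]
gripper_width: 0.999
```

>>> arm_command --rows '[{"fingers":100,"travel":[-0.3,0,0],"roll":0},{"fingers":100,"travel":[-0.6,0,0],"roll":0},{"fingers":100,"travel":[-0.9,0,0],"roll":0},{"fingers":100,"travel":[-1.2,0,0],"roll":0},{"fingers":100,"travel":[-1.5,0,0],"roll":0},{"fingers":100,"travel":[-1.5,0,0],"roll":0},{"fingers":100,"travel":[-1.5,0,0],"roll":0}]'

```text
time_s: 4.2
tcp_pos: [0.5163, 0.0851, 0.0279]
ee_rot: [[0.982, -0.19, 0.003], [-0.19, -0.982, 0.001], [0.002, -0.002, -1.0]]
wrist_force: [4.3, -1.4, 2.3]
gripper_width: 1.003
```

Contact is made at about 4.5 N, which matches the spring. I'll pull another 45 mm and then measure the line.

>>> arm_command --rows '[{"fingers":100,"travel":[-0.8,0,0],"roll":0},{"fingers":100,"travel":[-1.6,0,0],"roll":0},{"fingers":100,"travel":[-2.4,0,0],"roll":0},{"fingers":100,"travel":[-3.2,0,0],"roll":0},{"fingers":100,"travel":[-4.0,0,0],"roll":0},{"fingers":100,"travel":[-4.5,0,0],"roll":0},{"fingers":100,"travel":[-4.5,0,0],"roll":0},{"fingers":100,"travel":[-4.5,0,0],"roll":0}]'

```text
time_s: 5.0
tcp_pos: [0.4717, 0.0937, 0.0275]
ee_rot: [[0.982, -0.19, 0.001], [-0.19, -0.982, 0.001], [0.001, -0.001, -1.0]]
wrist_force: [4.4, -0.1, 2.6]
gripper_width: 0.998
```

```bash
python3 - <<'E'
from h import *
np.set_printoptions(precision=4,suppress=True)
s=sense();print(s['tcp_pos'],s['wrist_force'],s['time_s'])
p,d=save('scene','c_s.png',(365,215,425,262),12)
q,_=capture('top')
a=cv2.imread('pics/c_s.png')[:, :]; b=cv2.resize(q[140:215,275:340,::-1],None,fx=7.5,fy=7.5,interpolation=cv2.INTER_CUBIC)
b=b[:a.shape[0]];a=a[:b.shape[0]]
o=np.hstack([a,b]);print(a.shape,b.shape,o.shape);f=800/o.shape[1];print(f);cv2.imwrite('pics/c.png',cv2.resize(o,None,fx=f,fy=f))
E
```

```text
[0.4717 0.0937 0.0275] [ 4.3959 -0.0607  2.611 ] 5.0
(562, 720, 3) (562, 488, 3) (562, 1208, 3)
0.6622516556291391
```

View pics/c.png

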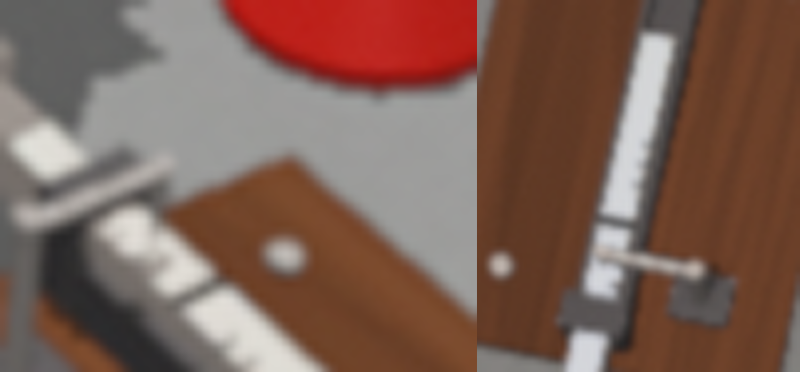

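Top: the line is at about (303.2,184.3) and the arch end still at (300.4,190.9). Scene: the line is at about (390,251) and the tip near (384.5,247.5). So it still needs some 25–30 mm; I'll measure with intensity profiles.

```bash
cat >> h.py <<'E'
PP={'top':[.6101,.0612,-.1902],'scene':[.6175,.0614,-.1923]}
def inv(p,w):
    d=np.array(w[:2])-p[:2];c,s=np.cos(p[2]),np.sin(p[2]); return 1000*np.array([c*d[0]+s*d[1],-s*d[0]+c*d[1]])
def prof(im,c,Xs,Ys,z):
    uv=np.array([[pix(c,W(PP[c],(X,Y,z))) for X in Xs] for Y in Ys],np.float32)
    return cv2.remap(im.mean(2).astype(np.float32),uv[...,0],uv[...,1],cv2.INTER_CUBIC)
E
python3 - <<'E'
from h import *
np.set_printoptions(precision=0,suppress=True,linewidth=200)
for c in('top','scene'):
    im,_=capture(c)
    Xs=np.arange(16,92,2.)
    print(c,Xs)
    for z in(46,): 
        for y in (-4,0,4): print(' leg y',y,prof(im,c,Xs,[y],z)[0])
im,_=capture('scene');Xs=np.arange(22,52,2.);print('needle',Xs)
for z in(77,74,70,66,62,58,54,52,50,48,46,44): print(z,prof(im,'scene',Xs,[0],z)[0])
im,_=capture('top');print('arch top',Xs)
for y in(-30,-20,-10,-6,-4,-2,0,2,4,6): print(y,prof(im,'top',Xs,[y],75)[0])
E
```

```text
top [16. 18. 20. 22. 24. 26. 28. 30. 32. 34. 36. 38. 40. 42. 44. 46. 48. 50. 52. 54. 56. 58. 60. 62. 64. 66. 68. 70. 72. 74. 76. 78. 80. 82. 84. 86. 88. 90.]
 leg y -4 [ 98. 130. 168. 189. 185. 182. 198. 208. 204. 177. 150. 153. 175. 177. 191. 207. 212. 205. 185. 127. 106. 144. 192. 209. 212. 212. 212. 210. 204. 188. 183. 194. 207. 204. 192. 185. 194. 207.]
 leg y 0 [ 95. 130. 176. 207. 212. 213. 214. 213. 203. 182. 150. 151. 166. 176. 189. 205. 214. 207. 175. 125. 108. 146. 192. 212. 214. 214. 214. 214. 213. 213. 213. 212. 213. 214. 213. 213. 213. 213.]
 leg y 4 [ 97. 128. 172. 204. 214. 215. 214. 211. 203. 183. 160. 163. 176. 185. 196. 210. 212. 205. 177. 129. 106. 145. 190. 210. 211. 211. 213. 213. 212. 210. 211. 213. 213. 212. 210. 210. 212. 214.]
scene [16. 18. 20. 22. 24. 26. 28. 30. 32. 34. 36. 38. 40. 42. 44. 46. 48. 50. 52. 54. 56. 58. 60. 62. 64. 66. 68. 70. 72. 74. 76. 78. 80. 82. 84. 86. 88. 90.]
 leg y -4 [181. 198. 191. 188. 196. 206. 199. 177. 156. 149. 147. 155. 180. 203. 211. 207. 175. 128. 116. 159. 198. 213. 216. 214. 216. 213. 209. 188. 182. 197. 211. 204. 187. 19
[... 1624 characters left out ...]
2.  65. 104. 150. 170. 142.  92.  60.  54.  55.  55.  58.  60.]
-10 [175. 194. 187. 154. 137. 156. 176. 169. 173. 182. 185. 180. 156. 105. 105.]
-6 [209. 212. 207. 184. 152. 154. 171. 178. 195. 210. 215. 204. 165. 114. 115.]
-4 [214. 213. 203. 180. 149. 152. 167. 178. 193. 208. 213. 203. 160. 114. 116.]
-2 [214. 214. 201. 173. 147. 158. 173. 184. 196. 210. 212. 202. 164. 114. 114.]
0 [214. 212. 203. 182. 161. 164. 178. 186. 198. 211. 211. 198. 166. 115. 114.]
2 [201. 195. 191. 184. 170. 163. 169. 175. 190. 200. 197. 182. 153. 108. 114.]
4 [162. 155. 147. 146. 143. 139. 139. 140. 146. 153. 157. 150. 131.  97. 101.]
6 [106. 107. 101.  99.  99.  99. 101. 101.  99. 101. 105. 107. 100.  86.  84.]
```

Top: line at X≈55.7 and arch at X≈33.6, so about 22 mm to go. Scene says 19–20 mm but is more sensitive to height errors. I'll pull 21.5 mm and re-measure.

>>> arm_command --rows '[{"fingers":100,"travel":[-0.7,0,0],"roll":0},{"fingers":100,"travel":[-1.4,0,0],"roll":0},{"fingers":100,"travel":[-1.9,0,0],"roll":0},{"fingers":100,"travel":[-2.15,0,0],"roll":0},{"fingers":100,"travel":[-2.15,0,0],"roll":0},{"fingers":100,"travel":[-2.15,0,0],"roll":0},{"fingers":100,"travel":[-2.15,0,0],"roll":0}]'

```text
time_s: 6.0
tcp_pos: [0.4503, 0.0975, 0.0272]
ee_rot: [[0.982, -0.19, 0.001], [-0.19, -0.982, 0.0], [0.001, -0.001, -1.0]]
wrist_force: [5.0, 2.1, 2.0]
gripper_width: 1.001
```

```bash
python3 - <<'E'
from h import *
np.set_printoptions(precision=0,suppress=True,linewidth=200)
s=sense();print([np.round(s[k],4) for k in('tcp_pos','wrist_force','time_s')])
a,_=capture('scene');q,_=capture('top')
Xs=np.arange(16,70,2.)
for c,im in(('top',q),('scene',a)):
    print(c,Xs)
    for y in(-7,-4,0,4,7): print(y,prof(im,c,Xs,[y],46)[0])
Xs=np.arange(22,52,2.)
print('needle',Xs)
for z in(66,62,60,58,56,54,52,50): print(z,prof(a,'scene',Xs,[0],z)[0])
print('arch');
for y in(-30,-20): print(y,prof(q,'top',Xs,[y],75)[0])
def up(i,x0,y0,w,h,s): return cv2.resize(i[y0:y0+h,x0:x0+w,::-1],None,fx=s,fy=s,interpolation=cv2.INTER_CUBIC)
cv2.imwrite('pics/d.png',np.hstack([up(a,368,225,36,36,11),up(q,283,170,36,36,11)]))
E
```

```text
[array([0., 0., 0.]), array([5., 2., 2.]), np.float64(6.0)]
top [16. 18. 20. 22. 24. 26. 28. 30. 32. 34. 36. 38. 40. 42. 44. 46. 48. 50. 52. 54. 56. 58. 60. 62. 64. 66. 68.]
-7 [ 94. 113. 140. 158. 166. 168. 170. 162. 119.  88. 107. 149. 171. 163. 156. 162. 166. 164. 155. 147. 150. 162. 166. 158. 150. 152. 164.]
-4 [ 97. 131. 170. 198. 211. 213. 206. 184. 130.  87. 101. 148. 174. 177. 191. 207. 212. 207. 196. 181. 190. 208. 208. 198. 182. 192. 208.]
0 [ 95. 130. 176. 207. 213. 214. 208. 180. 130.  86. 100. 141. 167. 176. 189. 205. 213. 214. 213. 212. 213. 213. 214. 213. 212. 213. 213.]
4 [ 97. 128. 171. 203. 214. 213. 209. 186. 130.  90. 107. 148. 174. 185. 195. 209. 213. 212. 211. 211. 213. 214. 213. 212. 210. 211. 213.]
7 [ 92. 112. 141. 165. 181. 191. 188. 167. 119.  87. 100. 139. 158. 164. 172. 183. 189. 187. 183. 178. 180. 188. 192. 185. 178. 179. 185.]
scene [16. 18. 20. 22. 24. 26. 28. 30. 32. 34. 36. 38. 40. 42. 44. 46. 48. 50. 52. 54. 56. 58. 60. 62. 64. 66. 68.]
-7 [143. 164. 170. 173. 169. 154. 131. 103. 106. 121. 128. 129. 146. 161. 170. 166. 151. 137. 149. 167. 171. 159.
[... 759 characters left out ...]
5. 100.  92.  81.  76.  73.  71.  86.  91.  98.  92.]
60 [ 85.  89. 112. 127. 130. 114. 102.  88.  79.  75.  98. 118. 129. 131. 130.]
58 [103. 133. 158. 167. 155. 130. 112.  87.  83. 103. 141. 163. 170. 170. 172.]
56 [146. 183. 195. 193. 172. 138. 109.  87. 100. 145. 180. 200. 196. 201. 197.]
54 [194. 207. 214. 203. 175. 136.  98.  95. 132. 177. 204. 212. 214. 213. 214.]
52 [213. 221. 214. 205. 166. 118.  93. 120. 163. 190. 208. 218. 218. 218. 218.]
50 [220. 220. 214. 192. 142. 103. 114. 145. 168. 192. 208. 218. 219. 218. 217.]
arch
-30 [ 69.  70.  70.  77. 107. 149. 163. 132.  89.  69.  68.  70.  69.  69.  69.]
-20 [ 53.  52.  52.  65. 103. 149. 170. 142.  93.  60.  53.  54.  56.  58.  59.]
```

View pics/d.png

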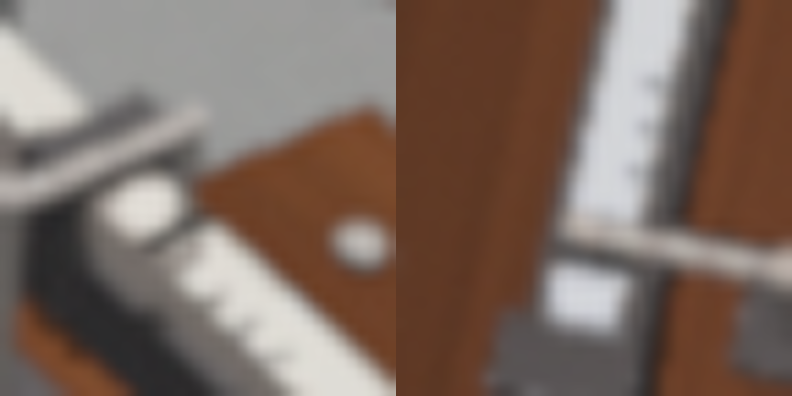

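The line is at X≈34.2 against the arch at 33.6 in top, and at 29.7 against the needle at about 31 in scene. The offsets are +0.6 and −1.3 mm, both inside the ±4 mm. The picture shows the line right under the needle, so I'll close the gripper here.

>>> arm_command --rows '[{"fingers":40,"travel":[0,0,0],"roll":0},{"fingers":30,"travel":[0,0,0],"roll":0},{"fingers":20,"travel":[0,0,0],"roll":0},{"fingers":10,"travel":[0,0,0],"roll":0},{"fingers":0,"travel":[0,0,0],"roll":0},{"fingers":0,"travel":[0,0,0],"roll":0},{"fingers":0,"travel":[0,0,0],"roll":0},{"fingers":0,"travel":[0,0,0],"roll":0},{"fingers":0,"travel":[0,0,0],"roll":0},{"fingers":0,"travel":[0,0,0],"roll":0}]'

```text
time_s: 7.1
tcp_pos: [0.4489, 0.096, 0.027]
ee_rot: [[0.982, -0.189, -0.003], [-0.189, -0.982, -0.003], [-0.002, 0.003, -1.0]]
wrist_force: [4.6, -2.2, 3.9]
gripper_width: 0.233
```

```bash
python3 - <<'E'
from h import *
np.set_printoptions(precision=0,suppress=True,linewidth=200)
s=sense();print(list(s['tcp_pos']),s['wrist_force'],s['time_s'],s['gripper_width']*87)
a,_=capture('scene');q,_=capture('top')
Xs=np.arange(16,50,2.);print(Xs)
for c,im in(('top',q),('scene',a)):
    for y in(-4,0,4): print(c,y,prof(im,c,Xs,[y],46)[0])
def up(i,x0,y0,w,h,s): return cv2.resize(i[y0:y0+h,x0:x0+w,::-1],None,fx=s,fy=s,interpolation=cv2.INTER_CUBIC)
cv2.imwrite('pics/e.png',np.hstack([up(a,300,160,100,100,4),up(q,250,165,100,100,4)]))
E
```

```text
[np.float64(0.4488701164051889), np.float64(0.09601114153276105), np.float64(0.027040714913656245)] [ 5. -2.  4.] 7.1 20.25413685718849
[16. 18. 20. 22. 24. 26. 28. 30. 32. 34. 36. 38. 40. 42. 44. 46. 48.]
top -4 [ 98. 130. 170. 198. 211. 211. 196. 161. 104.  91. 123. 161. 178. 177. 191. 207. 209.]
top 0 [ 95. 129. 175. 207. 213. 215. 204. 161. 102.  74. 104. 145. 168. 176. 189. 205. 213.]
top 4 [ 97. 128. 172. 204. 213. 211. 199. 158. 103.  87. 121. 153. 176. 185. 195. 210. 213.]
scene -4 [182. 207. 210. 211. 194. 157. 114. 111. 136. 147. 148. 156. 180. 203. 207. 196. 180.]
scene 0 [213. 218. 221. 214. 197. 153. 112. 119. 154. 171. 163. 179. 202. 216. 215. 208. 209.]
scene 4 [210. 221. 219. 212. 191. 137. 103. 128. 168. 190. 199. 210. 218. 219. 218. 218. 219.]
```

View pics/e.png

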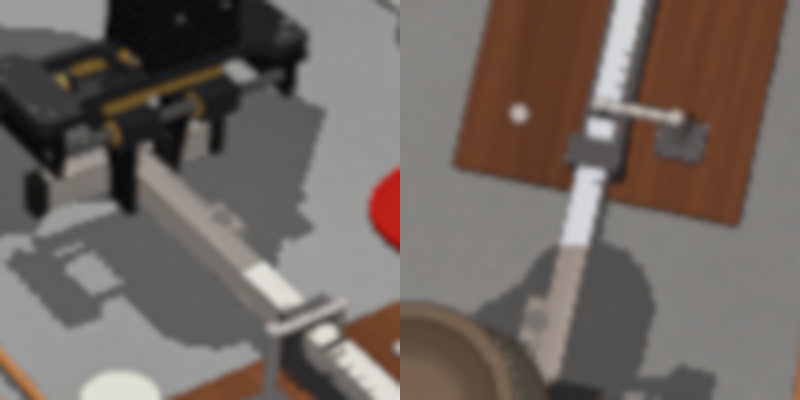

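The gripper is shut at about 20 mm and the lever now lies flat along the leg. The line drifted about 1 mm outward, so I'll nudge back 0.8 mm and settle.

>>> arm_command --rows '[{"fingers":0,"travel":[0,0,0],"roll":0},{"fingers":0,"travel":[0,0,0],"roll":0},{"fingers":0,"travel":[0,0,0],"roll":0},{"fingers":0,"travel":[0.04,0,0],"roll":0},{"fingers":0,"travel":[0.08,0,0],"roll":0},{"fingers":0,"travel":[0.08,0,0],"roll":0},{"fingers":0,"travel":[0.08,0,0],"roll":0},{"fingers":0,"travel":[0.08,0,0],"roll":0}]'

```text
time_s: 8.0
tcp_pos: [0.4497, 0.0958, 0.027]
ee_rot: [[0.982, -0.19, -0.003], [-0.19, -0.982, -0.002], [-0.002, 0.003, -1.0]]
wrist_force: [3.8, -3.7, 4.6]
gripper_width: 0.235
```

```bash
python3 - <<'E'
from h import *
np.set_printoptions(precision=0,suppress=True,linewidth=200)
s=sense();print(np.array(s['tcp_pos']).tolist(),s['wrist_force'],s['time_s'],s['gripper_width']*87)
Xs=np.arange(24,44,1.);print(Xs)
for c in('top','scene'):
    im,_=capture(c)
    for y in(-4,0,4): print(c,y,prof(im,c,Xs,[y],46)[0])
E
```

```text
[0.4496743931886487, 0.09583462208826793, 0.02704859890756181] [ 4. -4.  5.] 8.0 20.45247519992347
[24. 25. 26. 27. 28. 29. 30. 31. 32. 33. 34. 35. 36. 37. 38. 39. 40. 41. 42. 43.]
top -4 [212. 212. 213. 211. 204. 197. 179. 148. 119.  94.  85.  91. 108. 132. 155. 167. 177. 178. 177. 183.]
top 0 [213. 215. 214. 209. 206. 195. 173. 150. 119.  93.  79.  81.  98. 122. 141. 158. 168. 170. 176. 181.]
top 4 [214. 215. 213. 213. 208. 197. 184. 158. 128. 104.  91.  95. 111. 131. 151. 169. 175. 182. 185. 188.]
scene -4 [202. 192. 179. 159. 134. 114. 103. 106. 119. 133. 143. 148. 149. 150. 156. 167. 180. 193. 204. 210.]
scene 0 [213. 205. 183. 158. 137. 122. 122. 136. 152. 165. 170. 167. 163. 167. 179. 191. 202. 213. 217. 218.]
scene 4 [195. 171. 146. 120. 102.  99. 108. 124. 142. 161. 172. 183. 194. 204. 211. 216. 219. 220. 219. 219.]
```

```bash
python3 -c "
from station import *
print(finish_job())"
```

```text
the job is handed in; nothing more can be done
None
```

I hooked the fingers behind the foot bar and pulled the leg out about 70 mm until its line lay under the pointer. I held it there with the lever open, then closed the gripper so it pinched the leg and shut lever together. I nudged the leg back 0.8 mm to re-centre the line and handed the job in at about 8 s with the grip still closed. `finish_job` reported no verdict.

Last checks before handing in:
- **Line:** it measured +0.6 mm from the pointer in the top camera and about −1.5 mm in the scene camera. The two cameras disagree by about 2 mm, but both are within the 4 mm allowed. The scene value rests on a harder reading of the needle.
- **Lever:** the gripper opening read 20.5 mm, slightly under the 22 mm expected for a shut lever. In the picture the lever lay flat along the leg. I had no direct reading of the lever angle.
- **Force:** wrist forces stayed around 4–5 N per axis, consistent with the spring. I could not read the squeeze force itself.
- **Surroundings:** I saw no sign of touching the kitchenware, but I did not re-measure the positions of those things at the end.

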